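Lock a record magazine segment in the lever-arch holder

ROBOT

A 6-joint arm with a two-finger parallel gripper is mounted at the origin on the work surface. World frame = base frame: x ahead of the robot, y to its left, z up, the work surface at z = 0. Lengths are in mm, angles in rad, forces in N, time in s.
With the tool pointing down it reaches from about 350 to 975 mm from the base axis. Payload 7.1 kg.
Tool frame: the origin (TCP) lies midway between the tips of the shut fingers; the grasp point (between the pads) lies pinch_z behind it (pinch_z is the distance from the TCP to the grasp point, in mm); z points along the fingers, y is the line along which they close (so a half turn about z gives the same grasp; the last joint's range is limited). The gripper opens to 88 mm and grips with 3 to 60 N. Pads are 20 mm wide; open, the fingers measure 115 mm over their backs; the gripper's body (75 mm by 178 mm) begins 61 mm behind the grasp point.
Start: joints at [1.121, 0.423, 1.63, -0, 1.089, -0.019], TCP at [260.966, 567.892, 222.675] pointing down, gripper open.
Joint ranges: [-3, 3], [-0.9, 2.11], [0.09, 2.58], [-1.31, 4.45], [0.11, 2.69], [-2.54, 2.54]. Speed limits (rad/s): [2.39, 2.39, 3.01, 3.14, 3.14, 3.14].

INTERFACE

Orientations are given as a rotation vector (axis times angle).
In Python, from workcell import get_obs, get_image, close_job, pinch_z gives the robot as it stands.
- The arm moves only by the tool jog_arm, never from a script. Its argument "commands" is a list of rows, each a list of 3 entries, a list of its own where there are three numbers: the gripper command: -1 is shut, 1 is fully open, values between are in proportion, then the shift along the tool's x, y, z as a fraction of full scale, then the turn, a rotation vector about the tool's x, y, z as a fraction of full scale. In form: [[gripper, [tx, ty, tz], [rx, ry, rz]], ...]. A call has 1 to 10 rows; each row shifts and turns the commanded pose from where the row before left it, along the tool's axes as they then stand; what a row does not reach is not made up. Full scale, the value 1, is 0.1 m for a shift and 45 degrees for a turn. A row lasts 1/10 s, in which the tool goes at most 50 mm and 8.59 degrees, less where a joint would pass 70% of its speed; a pose out of reach is approached as far as the arm can. A call with a number of a shift or a turn outside -1 to 1 is refused whole. A call with a gripper value outside its range is refused whole. The fingers move at their own pace and stop on an object; the grip force is fixed at half the most. Time passes only in rows, so rows that do not move let the fingers close. It gives the time, the measured TCP pose, the force, the opening and the grip force at its end, in the units of the state.
- get_obs(): the state, without advancing time (a new reading comes with each control period).
- get_image(name): name is "side" or "top"; returns a dict with "image" (400x640x3 uint8, blue, green, red), "z_map" (400x640 float32, mm along the optical axis (not along the pixel's ray), 0 where there is no reading), "intrinsics" (3x3 intrinsics, pixels), "eye" and "orientation" of the camera in the world. Camera axes: x right, y down, z forward; pixel columns grow to the right and rows downward; lengths in mm; the calibration is good to about 2 mm. A picture is of the moment at which its call begins.
- close_job(): hands the job in; it is judged then, once.
The state is a dict: "t": time; "qpos": joint angles; "qvel": joint speeds; "joint_torque": joint torques, N m; "ee_pos": TCP position; "orientation": TCP orientation; "ft_force": force on the tool from outside, world axes, zero at the start; "moment": the same for the moment, N m; "width": finger opening in mm; "grasp_force": force on a finger pad.
Only numpy, scipy, OpenCV 4.12 (cv2) and the standard library are available. Lean on these libraries where they do the work, as an engineer would, in place of code of your own. Each camera call takes 0.05 s, during which the arm holds its last target. There are 200 camera calls.

TASK

Lift the red-ended lever of the holding fixture so that its two arches spring wide open, then set the steel record magazine segment flat on the fixture with its two holes over the two posts. Then push the lever back down to close the arches, pressing it firmly but gently onto its lower stop before letting go (do not ram the lever against its stops or the segment against the fixture), and leave the other parts on the bench where they are.

Things in the scene. Friction and masses are not known exactly. Their poses are not given: they have to be found in the camera images.
- fixture: Holding fixture fixed to the bench: oak board 165 x 210 x 10 mm with a steel plate, seating surface 12 mm above the bench. Origin at bench level under the midpoint of its two posts; y along the posts' line towards the lever, x from the posts to the hinges, z up. Board spans x -77..88, y -77..133 mm. Posts: 8 mm diameter, at x 0, y -45 and +45 mm.
- arches: The two steel arches (7 mm bar), hinged along the fixture's y; origin on the hinge at x 52, z 22 mm of the fixture. Closed they reach over to the post tops, up to 64 mm high, and block the posts; fully open they stand behind fixture x = 36 mm, up to 83 mm high. They are geared to the lever and turn 1.25 times its angle.
- post_right (a point): Centre of the top of the post at y = -45 mm of the fixture, 40 mm above the bench; the top 3 mm is bevelled from 8 to 5.6 mm diameter
- post_left (a point): Centre of the top of the post at y = +45 mm of the fixture (the lever's side), 40 mm above the bench, bevelled alike
- lever (a joint): Lever angle, rad: 0 home (level, arches closed), 1.0 open at its upper stop. Over-centre spring, friction: 6 N at the roller starts it, past 0.25 it springs open; closing takes up to 12 N, under 4 N near home; below 0.15 it stays where left. The stops yield a hair, too little to see: -0.005 under 10 N, -0.010 under 21 N at the roller. A firm press is 10 to 20 N; over 28 N (-0.0135) is ramming.
- lever_roller (a point): Centre of the lever's end, where a red cross roller sits: axis along the fixture's y, 22 mm long, 16 mm diameter, free to float 6 mm sideways. Pinch it on its flat ends from above, or push it. It runs on an arc of 90 mm about the hinge, from fixture x -45, y 95, z 50 mm (home) up and towards +x, to a top of 135 mm above the bench when open. The lever bar is 8 mm wide, 6 mm thick.
- lever_hinge (a point): Point on the lever's hinge axis (along the fixture's y), at x 45, y 95, z 50 mm of the fixture
- segment: Loose steel record magazine segment, about 0.4 kg. Origin at the centre of its underside, y along it. Foot 44 (x) x 120 (y) x 6 mm, through holes of 10 mm diameter at y -45 and +45 mm. Upright web for gripping, 10 mm thick (x), 60 mm long (y), top at 58 mm; low fins beside it, tops at 16 mm. Same after half a turn. Over 30 N against the fixture is forcing it.
- cabinet_handle: Chrome cabinet handle, loose bystander, 116 mm long, 35 mm high; origin at the centre of its underside
- tube_base: Green bakelite tube base with brass pins up, loose bystander, 40 mm diameter, 42 mm high; origin at the centre of its underside
- heat_sink: Copper finned heat sink, loose bystander, 55 x 65 x 32 mm; origin at the centre of its underside
Not all that is in view belongs to the job. Leave any brown or green look-alike of the segment alone.

How it is judged (in metres and radians):
On the way, in this order (a step that is already met when the one before it is completed fails the run):
1. the lever is lifted and the arches are wide open (value of joint lever above 0.9 rad), for 0.2 s.
2. the segment sits flat on the fixture over both posts, arches still open (value of joint lever above 0.9 rad and z of segment in the frame of fixture below 0.0145 m and horizontal distance between segment and fixture below 0.004 m and angle between the y axis of segment and the y axis of fixture, either way round below 0.08 rad), for 0.2 s.
3. the lever is pressed home, firmly onto its lower stop (about 8 N or more at the roller) (value of joint lever below -0.004 rad), for 0.1 s.
At the end, for the whole second after the job is handed in: The lever is within 0.03 rad of home (arches closed over the posts), and the segment lies at rest flat on the fixture's plate (underside within 2.5 mm of it, tilt under 0.05 rad) with a post through each hole (centre within 4 mm, lined up within 0.08 rad) (value of joint lever below 0.03 rad and z of segment in the frame of fixture between 0.009 and 0.0145 m and horizontal distance between segment and fixture below 0.004 m and angle between the y axis of segment and the y axis of fixture, either way round below 0.08 rad and angle between segment's own z axis and vertical below 0.05 rad and linear speed of segment below 0.01 m/s); the robot touches nothing.
It fails at once if the lever is rammed against a stop (about 28 N or more at the roller) (value of joint lever below -0.0135 rad or value of joint lever above 1.025 rad).
It fails at once if the segment is forced against the fixture: more than 30 N (contact force between segment and fixture above 30 N).
It fails at once if the cabinet handle is moved more than 20 mm (distance of cabinet_handle from where it was at the start of the episode above 0.02 m).
It fails at once if the tube base is moved more than 20 mm (distance of tube_base from where it was at the start of the episode above 0.02 m).
It fails at once if the heat sink is moved more than 20 mm (distance of heat_sink from where it was at the start of the episode above 0.02 m).
It also fails if it takes over 72 s, if anything falls off the work surface, if the arm or the gripper's body presses on something with over 40 N, if the wrist force passes 120 N, or if a joint passes its speed limit or range.

## Working session

There is one attempt and no reset: what is moved stays moved. The work goes in short steps, Python scripts to look and compute and a tool call to move; the robot and the scene stay as the last step left them, time stands still between calls to the robot, and variables do not carry over. Pictures are saved under pics/ and viewed, at most 10 in all, crops included, and the job is handed in when it is done.

Besides the shell and the picture viewer there is one more tool, called after "Request:" as name([rows], argument=value, ...), one row to a line, values as JSON. jog_arm: Moves the arm, as the interface text tells. Its arguments: {"type":"object","properties":{"commands":{"type":"array","items":{"type":"array"}}},"required":["commands"]}

```bash
mkdir -p pics; cat > h.py <<'E'
import numpy as np, cv2
from workcell import get_obs, get_image, close_job, pinch_z
from scipy.spatial.transform import Rotation as R
def Rm(o):
    o=np.array(o,float)
    return o if o.shape==(3,3) else (R.from_rotvec(o).as_matrix() if o.size==3 else R.from_quat(o).as_matrix())
def cloud(d):
    K=d["intrinsics"];z=d["z_map"];v,u=np.mgrid[:z.shape[0],:z.shape[1]]
    c=np.stack([(u-K[0,2])/K[0,0]*z,(v-K[1,2])/K[1,1]*z,z],-1)
    return c@Rm(d["orientation"]).T+np.array(d["eye"])
def plane(d,uv,h):
    K=np.array(d["intrinsics"]);uv=np.atleast_2d(uv).astype(float)
    r=np.c_[(uv[:,0]-K[0,2])/K[0,0],(uv[:,1]-K[1,2])/K[1,1],np.ones(len(uv))]@Rm(d["orientation"]).T
    e=np.array(d["eye"]);return e+r*((h-e[2])/r[:,2])[:,None]
E
python3 - <<'E'
from h import *
for n in("top","side"):
    d=get_image(n);cv2.imwrite(f"pics/{n}0.png",d["image"]);np.save(f"{n}0.npy",d,allow_pickle=True)
    print(n,d["eye"],d["orientation"],d["intrinsics"])
print(get_obs(),pinch_z if not callable(pinch_z) else pinch_z())
E
```

```text
top [ 562.50664761   10.20885327 1042.82946395] [-2.24313882  2.18453674 -0.09715014] [[415.19714417   0.         314.34173126]
 [  0.         415.19714417 202.81231595]
 [  0.           0.           1.        ]]
side [ 403.55567186 -687.33344666  562.38978412] [-2.15502776  0.29039288 -0.18790921] [[367.69765067   0.         317.98544344]
 [  0.         367.69765067 201.45580105]
 [  0.           0.           1.        ]]
{'t': 0.1, 'qpos': array([ 1.12101612e+00,  4.23780381e-01,  1.63064958e+00, -2.16008659e-05,
        1.08859570e+00, -1.89736445e-02]), 'qvel': array([-0.00061462, -0.00169831, -0.00319495, -0.0003421 , -0.00096575,
        0.00071828]), 'joint_torque': array([-5.76994389e-04, -5.45616245e+01, -2.74324787e+01,  6.44065370e-02,
        1.89394358e-02, -1.84132483e-05]), 'ee_pos': array([260.73960094, 567.43236898, 221.95532084]), 'orientation': array([-6.71405720e-01, -3.06868700e+00,  2.19617661e-03]), 'ft_force': array([-0.13321264, -0.25107075, -0.1449734 ]), 'moment': array([-0.03076691, -0.00076832, -0.03296251]), 'grasp_force': 0.0, 'width': 87.92833730088901} 18.700000000000003
```

View pics/top0.png

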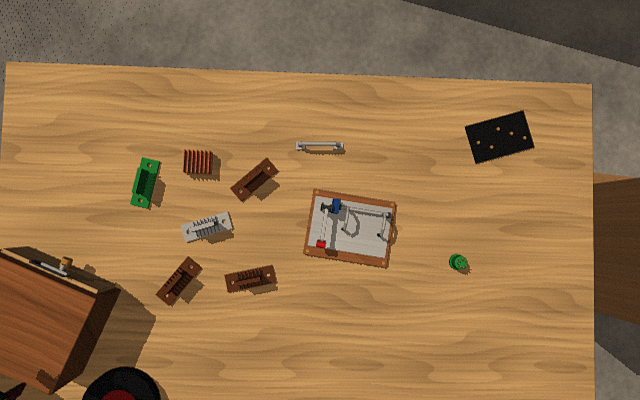

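View pics/side0.png

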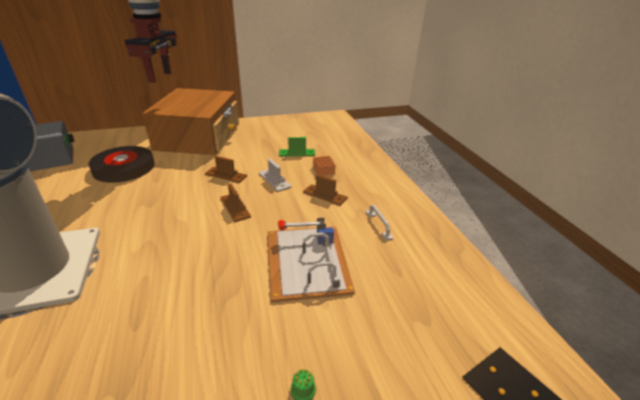

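Steel-coloured segment at top (207,227); browns at (255,180), (180,281), (250,278) and green at (146,183) are look-alikes. The grey one fits "steel". The fixture is at (350,228), its red roller at (321,244) and its hinge block at (335,206). I'll confirm with a crop and measure.

```bash
python3 - <<'E'
from h import *
D={n:np.load(f"{n}0.npy",allow_pickle=True).item() for n in("top","side")}
t=D["top"];im=t["image"];P=cloud(t);hsv=cv2.cvtColor(im,cv2.COLOR_BGR2HSV)
w=np.zeros(im.shape[:2],bool)
# fixture board: everything raised 6..14mm + contour
b=((hsv[...,1]>150)&(hsv[...,2]>60)&(hsv[...,0]<14)).astype(np.uint8); b[:180]=0;b[275:]=0;b[:,:295]=0;b[:,405:]=0
b=cv2.morphologyEx(b,cv2.MORPH_CLOSE,np.ones((3,3)))
pts=cv2.findNonZero(b);print("board px",len(pts))
q=plane(t,pts[:,0],10)[:,:2].astype(np.float32)
for h in[q]:
    (c,s,a)=cv2.minAreaRect(h);print("board",c,s,a)
    print(cv2.boxPoints((c,s,a)))
# roller
for n,d in D.items():
    I=cv2.cvtColor(d["image"],cv2.COLOR_BGR2HSV)
    m=((I[...,0]<4)|(I[...,0]>176))&(I[...,1]>200)&(I[...,2]>120)
    box=(310,235,332,255) if n=="top" else (270,215,292,235)
    k=np.zeros_like(m);k[box[1]:box[3],box[0]:box[2]]=1;m&=k
    v,u=np.nonzero(m);print(n,"roller",u.mean(),v.mean(),len(u),plane(d,[[u.mean(),v.mean()]],54),cloud(d)[m].mean(0))
# segment
roi=np.zeros_like(w);roi[200:255,170:245]=1
g=roi&(hsv[...,1]<70)&(P[...,2]>2.5)
v,u=np.nonzero(g);print("seg px",len(u),u.min(),u.max(),v.min(),v.max(),np.percentile(P[g][:,2],[5,30,50,70,95]))
f=g&(P[...,2]<12)
wb=g&(P[...,2]>50)
vu=np.argwhere(g)[:,::-1]
for nm,mk,h in(("foot",f,6),("web",wb,58)):
    X=plane(t,np.argwhere(mk)[:,::-1],h)[:,:2].astype(np.float32);print(nm,len(X),X.mean(0),cv2.minAreaRect(X),cv2.fitLine(X,2,0,.01,.01).ravel())
X=P[roi&(hsv[...,1]<70)&(P[...,2]>3)&(P[...,2]<12)][:,:2].astype(np.float32);print(cv2.minAreaRect(X))
a=cv2.resize(im[195:300,170:300],None,fx=4,fy=4,interpolation=2)
c=cv2.resize(im[180:275,298:405],None,fx=4,fy=4,interpolation=2)
o=np.zeros((max(a.shape[0],c.shape[0]),790,3),np.uint8);a=a[:,:360];o[:a.shape[0],:360]=a;o[:c.shape[0],362:362+c.shape[1]]=c[:,:428]
cv2.imwrite("pics/c1.png",o)
E
```

```text
board px 1539
board (555.1470336914062, -117.20396423339844) (209.7454071044922, 165.19451904296875) 82.0409927368164
[[ 458.82425   -209.62967  ]
 [ 622.4275    -232.50327  ]
 [ 651.46985    -24.77826  ]
 [ 487.86658     -1.9046631]]
top roller 320.6 243.84444444444443 45 [[515.53687681 -43.64450062  54.        ]] [516.82897291 -42.2547509   82.06061856]
side roller 283.0 223.5 2 [[521.99781812 -38.9325086   54.        ]] [520.37476504 -47.81823512  60.96993974]
seg px 825 181 231 212 241 [ 3.95716698  6.48381816  7.86429832 11.24891637 59.30822854]
foot 585 [549.9313  236.48915] ((549.7257690429688, 237.81326293945312), (44.16221618652344, 120.0137939453125), 17.87489891052246) [ 3.1331739e-01 -9.4964850e-01  5.4993127e+02  2.3648917e+02]
web 119 [550.6217  236.82527] ((551.3283081054688, 220.1261444091797), (27.506519317626953, 92.204833984375), 24.130008697509766) [ 3.1667224e-01 -9.4853503e-01  5.5062152e+02  2.3682529e+02]
((550.182861328125, 237.6635284423828), (43.31228256225586, 120.45545959472656), 18.0987491607666)
```

View pics/c1.png

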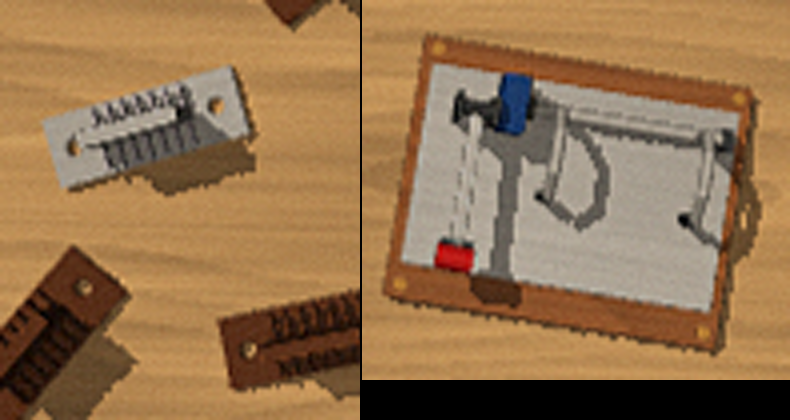

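The crop confirms the grey steel segment (left) and the fixture, with the roller at its lower left. Fixture origin is about (545.8,-144.2) at yaw -7.96°. The segment is at (549.9,237.7), yaw +18.1°. Next I go to the roller.

Request:
jog_arm([
  [-0.1,[0,0,0],[0,0,-0.186]],
  [-0.1,[0,0,0],[0,0,-0.186]],
  [-0.1,[-0.21,-0.356,0],[0,0,0]],
  [-0.1,[-0.21,-0.356,0],[0,0,0]],
  [-0.1,[-0.21,-0.356,0],[0,0,0]],
  [-0.1,[-0.21,-0.356,0],[0,0,0]],
  [-0.1,[-0.21,-0.356,0],[0,0,0]],
  [-0.1,[-0.21,-0.356,0],[0,0,0]],
  [-0.1,[-0.21,-0.356,0],[0,0,0]],
  [-0.1,[-0.21,-0.356,0],[0,0,0]],
])

```text
t: 1.1
ee_pos: [388.2, 261.0, 222.5]
orientation: [-0.217, -3.134, 0.0]
ft_force: [0.5, 1.2, -0.3]
width: 39.5
grasp_force: 0.0
```

Request:
jog_arm([
  [-0.1,[-0.21,-0.356,0],[0,0,0]],
  [-0.1,[-0.21,-0.356,0],[0,0,0]],
  [-0.1,[-0.21,-0.356,0],[0,0,0]],
  [-0.1,[-0.21,-0.356,0],[0,0,0]],
  [-0.1,[-0.21,-0.356,0],[0,0,0]],
  [-0.1,[-0.21,-0.356,0],[0,0,0]],
  [-0.1,[-0.21,-0.356,0],[0,0,0]],
  [-0.1,[-0.21,-0.356,0],[0,0,0]],
  [-0.1,[0,0,0.4],[0,0,0]],
  [-0.1,[0,0,0],[0,0,0]],
])

```text
t: 2.1
ee_pos: [512.1, -43.5, 179.0]
orientation: [-0.221, -3.126, -0.001]
ft_force: [-0.8, -0.3, 1.0]
width: 39.3
grasp_force: 0.0
```

```bash
cat >> h.py <<'E'
O=np.array([545.82,-144.17]);FY=np.radians(-7.96)
def w2(x,y,O=O,a=FY): return O+np.array([np.cos(a)*x-np.sin(a)*y,np.sin(a)*x+np.cos(a)*y])
def go(x,y,z,psi,o=None):
    """shift in tool axes (units 0.1 m, after turning) and turn (units 45deg) to TCP x,y,z with tool y at psi deg"""
    o=o or get_obs();M=Rm(o["orientation"]);c=np.degrees(np.arctan2(M[1,1],M[0,1]))
    d=(c-psi+90)%180-90
    p=np.radians(c-d);ty=np.array([np.cos(p),np.sin(p)]);tx=np.array([-ty[1],ty[0]])
    e=np.array([x,y])-o["ee_pos"][:2]
    print("t",o["t"],"pos",o["ee_pos"].round(2),"yaw %.2f tilt %.2f"%(c,np.degrees(np.arccos(-M[2,2]))),"F",o["ft_force"].round(1),"w %.1f g %.1f"%(o["width"],o["grasp_force"]))
    print("shift",np.round([tx@e/100,ty@e/100,(o["ee_pos"][2]-z)/100],4),"turn %.4f"%(d/45))
E
python3 -c "
from h import *
x,y=w2(-45,95);print(x,y);go(x,y,31.3,82.04)"
```

```text
514.4093398236764 -43.853648255693045
t 2.1 pos [512.05 -43.47 178.99] yaw 81.92 tilt 0.45 F [-0.8 -0.3  1. ] w 39.3 g 0.0
shift [-2.3800e-02 -5.0000e-04  1.4769e+00] turn -0.0026
```

Request:
jog_arm([
  [-0.1,[-0.02,0,0.4],[0,0,0]],
  [-0.1,[0,0,0.4],[0,0,0]],
  [-0.1,[0,0,0.2],[0,0,0]],
  [-0.1,[0,0,0],[0,0,0]],
  [-0.1,[0,0,0],[0,0,0]],
  [-0.1,[0,0,0],[0,0,0]],
])

```text
t: 2.7
ee_pos: [518.1, -42.7, 84.4]
orientation: [0.216, 3.132, -0.0]
ft_force: [0.3, -0.0, 1.3]
width: 39.5
grasp_force: 0.0
```

```bash
python3 -c "
from h import *
x,y=w2(-45,95);go(x,y,31.3,82.04)
for n in('top','side'):
    d=get_image(n);im=d['image'];im=im[170:290,280:440] if n=='top' else im[180:300,230:390];cv2.imwrite(f'pics/{n}1.png',cv2.resize(im,None,fx=2.5,fy=2.5,interpolation=2))
a=cv2.hconcat([cv2.imread('pics/top1.png'),cv2.imread('pics/side1.png')]);cv2.imwrite('pics/a1.png',a)
"
```

```text
t 2.7 pos [518.13 -42.68  84.4 ] yaw 82.09 tilt 0.14 F [ 0.3 -0.   1.3] w 39.5 g 0.0
shift [ 0.0352 -0.0168  0.531 ] turn 0.0012
```

View pics/a1.png

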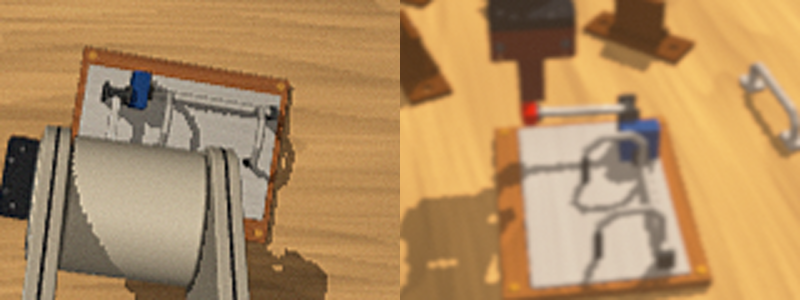

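The side view shows the fingers right above the red roller (530,110). Descending and gripping.

Request:
jog_arm([
  [-0.1,[0.035,-0.017,0.2],[0,0,0]],
  [-0.1,[0,0,0.2],[0,0,0]],
  [-0.1,[0,0,0.12],[0,0,0]],
  [-0.1,[0,0,0],[0,0,0]],
  [-0.1,[0,0,0],[0,0,0]],
  [-0.1,[0,0,0],[0,0,0]],
])

```text
t: 3.4
ee_pos: [514.1, -44.2, 31.5]
orientation: [0.217, 3.133, -0.0]
ft_force: [-1.0, 0.2, 0.0]
width: 39.5
grasp_force: 0.0
```

```bash
python3 -c "
from h import *
x,y=w2(-45,95);go(x,y,31.3,82.04)"
```

```text
t 3.4 pos [514.06 -44.2   31.55] yaw 82.06 tilt 0.09 F [-1.   0.2  0. ] w 39.5 g 0.0
shift [-0.003   0.004   0.0025] turn 0.0004
```

Request:
jog_arm([
  [-1,[0,0,0],[0,0,0]],
  [-1,[0,0,0],[0,0,0]],
  [-1,[0,0,0],[0,0,0]],
  [-1,[0,0,0],[0,0,0]],
  [-1,[0,0,0],[0,0,0]],
])

```text
t: 3.9
ee_pos: [513.6, -44.2, 30.9]
orientation: [0.218, 3.133, -0.0]
ft_force: [-0.3, 0.3, 1.4]
width: 21.7
grasp_force: 30.0
```

Request:
jog_arm([
  [-1,[-0.001,0,-0.045],[0,0,0]],
  [-1,[-0.003,0,-0.045],[0,0,0]],
  [-1,[-0.006,0,-0.045],[0,0,0]],
  [-1,[-0.008,0,-0.044],[0,0,0]],
  [-1,[-0.01,0,-0.044],[0,0,0]],
  [-1,[-0.012,0,-0.043],[0,0,0]],
  [-1,[0,0,0],[0,0,0]],
  [-1,[0,0,0],[0,0,0]],
])

```text
t: 4.7
ee_pos: [517.8, -44.8, 58.0]
orientation: [0.217, 3.133, -0.0]
ft_force: [2.1, 0.7, 4.4]
width: 21.9
grasp_force: 30.0
```

Request:
jog_arm([
  [-1,[-0.031,0,-0.084],[0,0,0]],
  [-1,[-0.039,0,-0.081],[0,0,0]],
  [-1,[-0.047,0,-0.077],[0,0,0]],
  [-1,[-0.054,0,-0.072],[0,0,0]],
  [-1,[-0.061,0,-0.066],[0,0,0]],
  [-1,[-0.034,0,-0.031],[0,0,0]],
  [-1,[-0.034,0,-0.028],[0,0,0]],
  [-1,[-0.032,0,-0.024],[0,0,0]],
  [-1,[0,0,0],[0,0,0]],
  [-1,[0,0,0],[0,0,0]],
])

```text
t: 5.7
ee_pos: [550.8, -49.4, 104.0]
orientation: [0.217, 3.133, -0.0]
ft_force: [3.4, -0.8, 5.8]
width: 21.5
grasp_force: 30.0
```

```bash
python3 -c "
from h import *
for th in(.94,.96,.98,1.):
    x,y=w2(45-90*np.cos(th),95);print(th);go(x,y,31.3+90*np.sin(th),82.04)"
```

```text
0.94
t 5.7 pos [550.78 -49.38 104.01] yaw 82.06 tilt 0.08 F [ 3.4 -0.8  5.8] w 21.5 g 30.0
shift [-0.0013  0.0043  0.0003] turn 0.0004
0.96
t 5.7 pos [550.78 -49.38 104.01] yaw 82.06 tilt 0.08 F [ 3.4 -0.8  5.8] w 21.5 g 30.0
shift [-0.0159  0.0043 -0.0102] turn 0.0004
0.98
t 5.7 pos [550.78 -49.38 104.01] yaw 82.06 tilt 0.08 F [ 3.4 -0.8  5.8] w 21.5 g 30.0
shift [-0.0308  0.0043 -0.0204] turn 0.0004
1.0
t 5.7 pos [550.78 -49.38 104.01] yaw 82.06 tilt 0.08 F [ 3.4 -0.8  5.8] w 21.5 g 30.0
shift [-0.0458  0.0043 -0.0302] turn 0.0004
```

Lever is at about 0.94. Ease it to about 0.99, then open and rise.

Request:
jog_arm([
  [-1,[-0.012,0,-0.008],[0,0,0]],
  [-1,[-0.012,0,-0.008],[0,0,0]],
  [-1,[-0.01,0,-0.007],[0,0,0]],
  [-1,[0,0,0],[0,0,0]],
  [-1,[0,0,0],[0,0,0]],
  [-1,[0,0,0],[0,0,0]],
])

```text
t: 6.3
ee_pos: [552.8, -49.7, 105.5]
orientation: [-0.217, -3.133, -0.0]
ft_force: [0.8, 1.0, -1.4]
width: 21.7
grasp_force: 30.0
```

Request:
jog_arm([
  [-0.1,[0,0,0],[0,0,0]],
  [-0.1,[0,0,0],[0,0,0]],
  [-0.1,[0,0,0],[0,0,0]],
  [-0.1,[0,0,-0.2],[0,0,0]],
  [-0.1,[0,0,-0.4],[0,0,0]],
  [-0.1,[0,0,-0.4],[0,0,0]],
])

```text
t: 6.9
ee_pos: [552.7, -49.7, 206.4]
orientation: [-0.217, -3.132, -0.0]
ft_force: [0.8, 0.5, -0.6]
width: 39.7
grasp_force: 0.0
```

```bash
python3 -c "
from h import *
go(549.9,237.7,100,18.1)"
```

```text
t 6.9 pos [552.74 -49.68 206.37] yaw 82.06 tilt 0.13 F [ 0.8  0.5 -0.6] w 39.7 g 0.0
shift [2.7405 0.8658 1.0637] turn 1.4212
```

Request:
jog_arm([
  [-0.1,[0,0,0],[0,0,0.178]],
  [-0.1,[0,0,0],[0,0,0.178]],
  [-0.1,[0,0,0],[0,0,0.178]],
  [-0.1,[0,0,0],[0,0,0.178]],
  [-0.1,[0,0,0],[0,0,0.178]],
  [-0.1,[0,0,0],[0,0,0.178]],
  [-0.1,[0,0,0],[0,0,0.178]],
  [-0.1,[0,0,0],[0,0,0.175]],
])

```text
t: 7.7
ee_pos: [553.4, -49.7, 205.9]
orientation: [-1.851, -2.538, 0.0]
ft_force: [-0.3, 0.2, -0.7]
width: 39.5
grasp_force: 0.0
```

Request:
jog_arm([
  [-0.1,[0.3,0.1,0],[0,0,0]],
  [-0.1,[0.3,0.1,0],[0,0,0]],
  [-0.1,[0.3,0.1,0],[0,0,0]],
  [-0.1,[0.3,0.1,0],[0,0,0]],
  [-0.1,[0.3,0.1,0],[0,0,0]],
  [-0.1,[0.3,0.1,0],[0,0,0]],
  [-0.1,[0.3,0.1,0.2],[0,0,0]],
  [-0.1,[0.3,0.1,0.3],[0,0,0]],
  [-0.1,[0.3,0.06,0.3],[0,0,0]],
  [-0.1,[0,0,0.2],[0,0,0]],
])

```text
t: 8.7
ee_pos: [550.2, 236.5, 104.0]
orientation: [-1.84, -2.545, 0.001]
ft_force: [0.4, -0.1, 0.2]
width: 39.5
grasp_force: 0.0
```

Request:
jog_arm([
  [-0.1,[0,0,0],[0,0,0]],
  [-0.1,[0,0,0],[0,0,0]],
  [-0.1,[0,0,0],[0,0,0]],
])

```text
t: 9.0
ee_pos: [552.3, 233.3, 107.3]
orientation: [1.844, 2.542, 0.003]
ft_force: [0.1, -0.1, 0.1]
width: 39.2
grasp_force: 0.0
```

```bash
python3 -c "
from h import *
go(549.9,237.7,27,18.1)
d=get_image('side');np.save('s2.npy',d,allow_pickle=True);t=get_image('top');np.save('t2.npy',t,allow_pickle=True)
a=cv2.resize(d['image'][130:250,220:380],None,fx=2.5,fy=2.5,interpolation=2)
b=cv2.resize(t['image'][170:290,280:440],None,fx=2.5,fy=2.5,interpolation=2)
cv2.imwrite('pics/a2.png',cv2.hconcat([b,a]))"
```

```text
t 9.0 pos [552.3  233.35 107.26] yaw 18.07 tilt 0.12 F [ 0.1 -0.1  0.1] w 39.2 g 0.0
shift [ 0.0488 -0.0093  0.8026] turn -0.0007
```

View pics/a2.png

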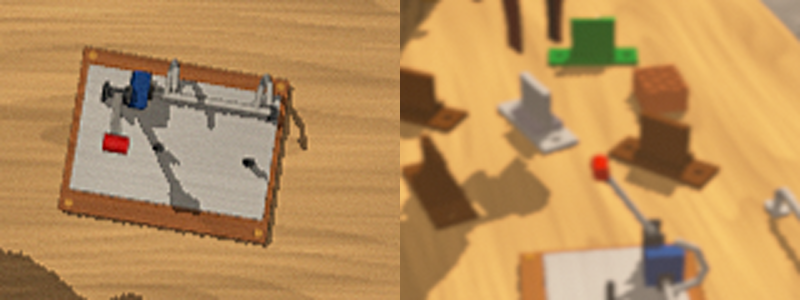

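The lever is up with its roller at (115,143) in the crop, the arches are open and both posts show at (158,148) and (248,162). I'll refine the post positions and descend on the segment.

```bash
python3 -c "
from h import *
t=np.load('t2.npy',allow_pickle=True).item();im=t['image'];g=cv2.cvtColor(im,cv2.COLOR_BGR2GRAY)
ex=plane(t,[[343.2,229.2],[379.2,234.8]],40);print(ex[:,:2],w2(0,45),w2(0,-45))
for u,v in((343,229),(379,235)):
    r=g[v-5:v+6,u-5:u+6];print(r)
hsv=cv2.cvtColor(im,cv2.COLOR_BGR2HSV)
b=((hsv[...,1]>150)&(hsv[...,2]>60)&(hsv[...,0]<14)).astype(np.uint8); b[:180]=0;b[275:]=0;b[:,:295]=0;b[:,405:]=0
b=cv2.morphologyEx(b,cv2.MORPH_CLOSE,np.ones((3,3)))
q=plane(t,cv2.findNonZero(b)[:,0],10)[:,:2].astype(np.float32);print(cv2.minAreaRect(q))
"
```

```text
[[ 551.44860142  -98.25459048]
 [ 540.08605092 -186.13064831]] [552.05167783 -99.60357551] [ 539.58832217 -188.73642449]
[[155  95 100  96 136 180 172 170 172 172 175]
 [170  88 100  98 114 183 177 173 172 165 168]
 [178 144  93 103 100 139 182 173 168 169 167]
 [179 169  92  82  66  58 112 152 174 168 166]
 [176 175 153  46  33  41  52 127 179 171 172]
 [177 178 175  18   6  40  42  84 189 176 170]
 [173 180 183 153  52  61  51  98 132 134 179]
 [170 174 177 174  90 100  95 103  96 102 134]
 [173 175 167 175 147  92  99 102 100 101  97]
 [177 176 179 179 177  96  99  98 105  99  96]
 [177 172 173 179 171  88 100  97 101 103 100]]
[[165 169 169 163 167 166 168 163 163 163 167]
 [168 170 168 164 172 168 168 165 171 166 169]
 [164 172 172 172 186 179 176 178 171 168 171]
 [168 169 169 116  86  90 109 125 175 169 167]
 [168 169 163  24   3  24  47  75 181 169 167]
 [167 169 171  47   1  24  31  46 132 173 166]
 [166 171 171 146  45  52  44  85 109 180 172]
 [167 166 171 171 153 150  81  95  98 129 182]
 [167 169 170 173 179 172 150  87  95  92 122]
 [169 172 166 168 171 168 175 152  84  97  90]
 [166 170 164 166 168 167 176 175 147  89  95]]
((554.9879760742188, -116.99063873291016), (209.6233673095703, 164.81248474121094), 82.15850067138672)
```

Request:
jog_arm([
  [-0.1,[0.049,-0.009,0.3],[0,0,0]],
  [-0.1,[0,0,0.3],[0,0,0]],
  [-0.1,[0,0,0.2],[0,0,0]],
  [-0.1,[0,0,0],[0,0,0]],
  [-0.1,[0,0,0],[0,0,0]],
  [-1,[0,0,0],[0,0,0]],
  [-1,[0,0,0],[0,0,0]],
  [-1,[0,0,0],[0,0,0]],
  [-1,[0,0,0],[0,0,0]],
  [-1,[0,0,0],[0,0,0]],
])

```text
t: 10.1
ee_pos: [549.6, 238.2, 26.6]
orientation: [1.844, 2.543, 0.002]
ft_force: [0.8, -0.1, 4.4]
width: 9.8
grasp_force: 30.0
```

```bash
python3 -c "
from h import *
go(549.9,237.7,27,18.1)"
```

```text
t 10.1 pos [549.6  238.22  26.56] yaw 18.11 tilt 0.08 F [ 0.8 -0.1  4.4] w 9.8 g 30.0
shift [-0.0059  0.0013 -0.0044] turn 0.0003
```

Gripped at 9.8 mm. Lift well above the open lever (135 mm), turn 26° and travel.

Request:
jog_arm([
  [-1,[0,0,-0.1],[0,0,0]],
  [-1,[0,0,-0.3],[0,0,0]],
  [-1,[0,0,-0.4],[0,0,0]],
  [-1,[0,0,-0.4],[0,0,0]],
  [-1,[0,0,-0.4],[0,0,0]],
  [-1,[0,0,0],[0,0,0.145]],
  [-1,[0,0,0],[0,0,0.145]],
  [-1,[0,0,0],[0,0,0.145]],
  [-1,[0,0,0],[0,0,0.143]],
  [-1,[0,0,0],[0,0,0]],
])

```text
t: 11.1
ee_pos: [548.2, 237.7, 185.8]
orientation: [-2.37, -2.062, 0.002]
ft_force: [-0.6, 0.1, -3.7]
width: 10.1
grasp_force: 30.0
```

```bash
python3 -c "
from h import *
go(545.67,-143.49,90,-7.9)"
```

```text
t 11.1 pos [548.22 237.7  185.78] yaw -7.95 tilt 0.08 F [-0.6  0.1 -3.7] w 10.1 g 30.0
shift [-3.7792  0.4986  0.9578] turn -0.0011
```

Request:
jog_arm([
  [-1,[-0.2,0.026,0],[0,0,0]],
  [-1,[-0.4,0.053,0],[0,0,0]],
  [-1,[-0.4,0.053,0],[0,0,0]],
  [-1,[-0.4,0.053,0],[0,0,0]],
  [-1,[-0.4,0.053,0],[0,0,0]],
  [-1,[-0.4,0.053,0],[0,0,0]],
  [-1,[-0.4,0.053,0],[0,0,0]],
  [-1,[-0.4,0.053,0],[0,0,0]],
  [-1,[-0.4,0.053,0],[0,0,0]],
  [-1,[-0.3,0.04,0],[0,0,0]],
])

```text
t: 12.1
ee_pos: [546.0, -137.4, 185.9]
orientation: [-2.366, -2.066, 0.001]
ft_force: [0.4, 0.4, -3.0]
width: 9.7
grasp_force: 30.0
```

Request:
jog_arm([
  [-1,[-0.079,0.008,0],[0,0,0]],
  [-1,[0,0,0],[0,0,0]],
  [-1,[0,0,0.3],[0,0,0]],
  [-1,[0,0,0.4],[0,0,0]],
  [-1,[0,0,0.25],[0,0,0]],
  [-1,[0,0,0],[0,0,0]],
  [-1,[0,0,0],[0,0,0]],
  [-1,[0,0,0],[0,0,0]],
])

```text
t: 12.9
ee_pos: [547.6, -142.8, 92.5]
orientation: [2.366, 2.063, 0.002]
ft_force: [0.2, 0.2, -2.7]
width: 10.1
grasp_force: 30.0
```

```bash
python3 -c "
from h import *
go(545.67,-143.49,75,-7.9)
for n in('top','side'):
    d=get_image(n);np.save(n+'3.npy',d,allow_pickle=True)
    im=d['image'];im=im[170:290,280:440] if n=='top' else im[190:310,240:400];cv2.imwrite(f'pics/{n}3.png',cv2.resize(im,None,fx=2.5,fy=2.5,interpolation=2))
cv2.imwrite('pics/a3.png',cv2.hconcat([cv2.imread('pics/top3.png'),cv2.imread('pics/side3.png')]))"
```

```text
t 12.9 pos [ 547.61 -142.83   92.47] yaw -7.83 tilt 0.14 F [ 0.2  0.2 -2.7] w 10.1 g 30.0
shift [-0.0092 -0.0183  0.1747] turn 0.0017
```

View pics/a3.png

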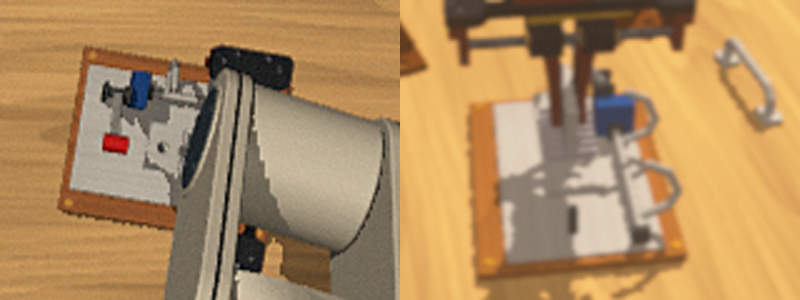

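The top view shows the held foot's left hole at (163,148) in the crop. I'll check its offset from the TCP.

```bash
python3 -c "
from h import *
t=np.load('top3.npy',allow_pickle=True).item();P=cloud(t);T=np.array([547.61,-142.83]);a=np.radians(-7.85)
ux=np.array([np.cos(a),np.sin(a)]);uy=np.array([-np.sin(a),np.cos(a)])
zt=92.47-26.56+6
m=(P[...,2]>zt-7)&(P[...,2]<zt+7);m[:215]=0;m[255:]=0;m[:,:330]=0;m[:,:]&=np.arange(640)<358
uv=np.argwhere(m)[:,::-1];q=plane(t,uv,zt)[:,:2]-T;print(len(q))
X,Y=q@ux,q@uy
print('y max',np.sort(Y)[-15:].round(1))
k=(Y>35)&(Y<58);print('x range',np.sort(X[k])[:8].round(1),np.sort(X[k])[-8:].round(1))
g=cv2.cvtColor(t['image'],cv2.COLOR_BGR2GRAY);print(g[222:238,337:353])
h=plane(t,[[345.2,229.2]],zt)[0,:2]-T;print('hole',h@ux,h@uy)
"
```

```text
262
y max [58.  58.  58.2 58.3 58.4 58.6 58.7 58.8 59.  59.2 59.4 59.4 59.5 59.8
 59.9]
x range [-21.6 -21.6 -21.3 -21.2 -20.8 -20.5 -20.1 -20. ] [20.3 20.7 20.7 21.1 21.1 21.4 21.5 21.8]
[[ 82  91 100 166 171 169 165 166 166 165 168 169 167 166 170 168]
 [147  87 113 172 166 166 162 163 163 166 165 165 167 162 169 169]
 [178 143 116 177 167 168 166 166 167 166 164 167 164 159 164 158]
 [167 164 119 171 166 166 171 168 170 169 164 168 165 167 166 163]
 [168 162 155 164 167 167 172 141 145 158 165 163 163 165 163 159]
 [166 170 147 163 167 162 109  73 133 134 151 169 163 166 168 171]
 [167 150 166 172 170 165  52  41 124 154 133 166 163 168 166 108]
 [172 168 176 172 169 169  51  34  79 186 157 165 166 163 134  73]
 [166 144 159 168 170 171 108  36  86 144 165 170 169 166 126  76]
 [160 116 164 159 162 165 162 135 138 155 164 165 165 168 120  80]
 [168 114 175 170 165 163 163 168 157 165 160 164 164 156 153 107]
 [170  83 130 175 169 165 166 169 165 163 162 167 164 170 163 111]
 [145  77 109 187 177 175 170 165 171 172 168 168 165 165 138 119]
 [128  94  98 126 117 129 175 169 167 168 165 164 169 167 135 148]
 [114  89  89  87  83  93 126 174 171 167 167 162 165 165 148 156]
 [131 142 122 106 103  86  86 117 125 172 173 165 164 161 120 158]]
hole -1.6501258724348933 43.510070842445785
```

Offsets agree within a millimetre. Align, then lower to just above the posts.

Request:
jog_arm([
  [-1,[-0.009,-0.018,0.1],[0,0,0.002]],
  [-1,[0,0,0.1],[0,0,0]],
  [-1,[0,0,0],[0,0,0]],
  [-1,[0,0,0],[0,0,0]],
  [-1,[0,0,0],[0,0,0]],
  [-1,[0,0,0],[0,0,0]],
])

```text
t: 13.6
ee_pos: [544.6, -143.9, 71.0]
orientation: [2.371, 2.061, 0.0]
ft_force: [0.1, -0.3, -3.4]
width: 9.8
grasp_force: 30.0
```

```bash
python3 -c "
from h import *
go(545.67,-143.49,38.6,-7.9)"
```

```text
t 13.6 pos [ 544.62 -143.91   71.03] yaw -7.99 tilt 0.02 F [ 0.1 -0.3 -3.4] w 9.8 g 30.0
shift [0.0056 0.0098 0.3243] turn -0.0021
```

Request:
jog_arm([
  [-1,[0,0,0],[0,0,0]],
  [-1,[0,0,0],[0,0,0]],
  [-1,[0,0,0],[0,0,0]],
  [-1,[0,0,0],[0,0,0]],
])

```text
t: 14.0
ee_pos: [544.5, -143.8, 70.9]
orientation: [2.371, 2.061, 0.0]
ft_force: [0.2, -0.2, -3.9]
width: 9.9
grasp_force: 30.0
```

Request:
jog_arm([
  [-1,[0,0,0],[0,0,0]],
])

```text
t: 14.1
ee_pos: [544.4, -143.8, 70.9]
orientation: [-2.371, -2.061, 0.0]
ft_force: [0.7, 0.6, -3.5]
width: 9.8
grasp_force: 30.0
```

Request:
jog_arm([
  [-1,[0,0,0],[0,0,0]],
])

```text
t: 14.2
ee_pos: [544.4, -143.8, 70.9]
orientation: [-2.371, -2.061, 0.0]
ft_force: [0.4, -0.6, -2.8]
width: 10.0
grasp_force: 30.0
```

```bash
python3 -c "
from h import *
go(545.67,-143.49,38.6,-7.9)"
```

```text
t 14.2 pos [ 544.43 -143.81   70.9 ] yaw -7.99 tilt 0.00 F [ 0.4 -0.6 -2.8] w 10.0 g 30.0
shift [0.0049 0.0119 0.323 ] turn -0.0020
```

Request:
jog_arm([
  [-1,[0.005,0.012,0.03],[0,0,-0.002]],
  [-1,[0,0,0],[0,0,0]],
  [-1,[0,0,0],[0,0,0]],
  [-1,[0,0,0.01],[0,0,0]],
  [-1,[0,0,0.01],[0,0,0]],
  [-1,[0,0,0.01],[0,0,0]],
  [-1,[0,0,0],[0,0,0]],
  [-1,[0,0,0],[0,0,0]],
])

```text
t: 15.0
ee_pos: [545.7, -143.5, 64.9]
orientation: [-2.369, -2.063, 0.0]
ft_force: [-0.6, -0.4, -3.9]
width: 10.0
grasp_force: 30.0
```

Request:
jog_arm([
  [-1,[0,0,0.01],[0,0,0]],
  [-1,[0,0,0.01],[0,0,0]],
  [-1,[0,0,0],[0,0,0]],
])

```text
t: 15.3
ee_pos: [546.1, -143.6, 62.9]
orientation: [2.369, 2.063, 0.001]
ft_force: [1.8, -1.0, -4.1]
width: 10.3
grasp_force: 30.0
```

Below the post tops (bottom ≈36 mm) with no vertical force, so it's threaded. Continue.

Request:
jog_arm([
  [-1,[0,0,0.02],[0,0,0]],
  [-1,[0,0,0.02],[0,0,0]],
  [-1,[0,0,0.02],[0,0,0]],
  [-1,[0,0,0],[0,0,0]],
  [-1,[0,0,0],[0,0,0]],
])

```text
t: 15.8
ee_pos: [546.1, -143.6, 56.8]
orientation: [2.369, 2.063, 0.001]
ft_force: [4.6, 0.8, -5.5]
width: 9.6
grasp_force: 30.0
```

Request:
jog_arm([
  [-1,[0,0,0.03],[0,0,0]],
  [-1,[0,0,0.03],[0,0,0]],
  [-1,[0,0,0.03],[0,0,0]],
  [-1,[0,0,0.03],[0,0,0]],
  [-1,[0,0,0],[0,0,0]],
  [-1,[0,0,0],[0,0,0]],
])

```text
t: 16.4
ee_pos: [546.1, -143.6, 44.6]
orientation: [2.369, 2.063, 0.001]
ft_force: [5.1, -0.1, -7.0]
width: 9.5
grasp_force: 30.0
```

Request:
jog_arm([
  [-1,[0,0.004,0.015],[0,0,0]],
  [-1,[0,0,0.015],[0,0,0]],
  [-1,[0,0,0.01],[0,0,0]],
  [-1,[0,0,0],[0,0,0]],
  [-1,[0,0,0],[0,0,0]],
  [-1,[0,0,0],[0,0,0]],
])

```text
t: 17.0
ee_pos: [546.1, -143.6, 40.8]
orientation: [2.369, 2.063, 0.0]
ft_force: [4.7, -0.1, -4.9]
width: 9.9
grasp_force: 30.0
```

Request:
jog_arm([
  [-1,[0,0.004,0.007],[0,0,0]],
  [-1,[0,0,0.007],[0,0,0]],
  [-1,[0,0,0],[0,0,0]],
  [-1,[0,0,0],[0,0,0]],
])

```text
t: 17.4
ee_pos: [546.2, -143.6, 39.4]
orientation: [-2.369, -2.063, 0.001]
ft_force: [2.7, -0.1, -3.8]
width: 9.7
grasp_force: 30.0
```

Request:
jog_arm([
  [-1,[0,0,0.005],[0,0,0]],
  [-1,[0,0,0],[0,0,0]],
  [-1,[0,0,0],[0,0,0]],
])

```text
t: 17.7
ee_pos: [546.2, -143.6, 38.9]
orientation: [-2.369, -2.063, 0.0]
ft_force: [2.2, -0.8, -2.7]
width: 9.4
grasp_force: 30.0
```

Request:
jog_arm([
  [-1,[0,0,0.004],[0,0,0]],
  [-1,[0,0,0],[0,0,0]],
  [-1,[0,0,0],[0,0,0]],
])

```text
t: 18.0
ee_pos: [546.2, -143.6, 38.6]
orientation: [-2.369, -2.063, 0.0]
ft_force: [0.8, 0.3, -0.7]
width: 9.7
grasp_force: 30.0
```

Seated (force is down to about 0). Release and rise.

Request:
jog_arm([
  [-0.35,[0,0,0],[0,0,0]],
  [-0.35,[0,0,0],[0,0,0]],
  [-0.35,[0,0,0],[0,0,0]],
  [-0.35,[0,0,-0.2],[0,0,0]],
  [-0.35,[0,0,-0.4],[0,0,0]],
  [-0.35,[0,0,-0.4],[0,0,0]],
  [-0.35,[0,0,-0.4],[0,0,0]],
  [-0.35,[0,0,-0.4],[0,0,0]],
  [-0.35,[0,0,0],[0,0,0]],
])

```text
t: 18.9
ee_pos: [549.6, -144.5, 224.4]
orientation: [2.363, 2.058, 0.008]
ft_force: [0.4, 0.2, 0.6]
width: 28.4
grasp_force: 0.0
```

Request:
jog_arm([
  [-0.1,[0,0,0],[0,0,-0.18]],
  [-0.1,[0,0,0],[0,0,-0.18]],
  [-0.1,[0,0,0],[0,0,-0.18]],
  [-0.1,[0,0,0],[0,0,-0.18]],
  [-0.1,[0,0,0],[0,0,-0.18]],
  [-0.1,[0,0,0],[0,0,-0.18]],
  [-0.1,[0,0,0],[0,0,-0.18]],
  [-0.1,[0,0,0],[0,0,-0.18]],
  [-0.1,[0,0,0],[0,0,-0.18]],
  [-0.1,[0,0,0],[0,0,-0.18]],
])

```text
t: 19.9
ee_pos: [545.9, -143.4, 217.6]
orientation: [-0.452, -3.107, -0.0]
ft_force: [-0.2, 0.8, 0.2]
width: 39.2
grasp_force: 0.0
```

```bash
python3 -c "
from h import *
x,y=w2(45-90*np.cos(1),95);print(x,y);go(x,y,31.3+90*np.sin(1),82.1)"
```

```text
555.3835049669813 -49.58302411431757
t 19.9 pos [ 545.88 -143.43  217.64] yaw 73.44 tilt 0.09 F [-0.2  0.8  0.2] w 39.2 g 0.0
shift [0.0349 0.9427 1.1061] turn -0.1925
```

Request:
jog_arm([
  [-0.1,[0,0,0],[0,0,-0.184]],
  [-0.1,[0.02,0.24,0],[0,0,-0.008]],
  [-0.1,[0.01,0.35,0],[0,0,0]],
  [-0.1,[0.01,0.35,0],[0,0,0]],
  [-0.1,[0,0,0],[0,0,0]],
  [-0.1,[0,0,0],[0,0,0]],
  [-0.1,[0,0,0],[0,0,0]],
  [-0.1,[0,0,0],[0,0,0]],
  [-0.1,[0,0,0],[0,0,0]],
])

```text
t: 20.8
ee_pos: [556.1, -50.9, 218.5]
orientation: [-0.228, -3.133, 0.0]
ft_force: [-0.2, -0.2, 0.5]
width: 39.3
grasp_force: 0.0
```

```bash
python3 -c "
from h import *
x,y=w2(45-90*np.cos(1),95);go(x,y,31.3+90*np.sin(1),82.1)
d=get_image('side');t=get_image('top')
a=cv2.resize(d['image'][190:310,240:400],None,fx=2.5,fy=2.5,interpolation=2)
b=cv2.resize(t['image'][170:290,280:440],None,fx=2.5,fy=2.5,interpolation=2)
cv2.imwrite('pics/a4.png',cv2.hconcat([b,a]))"
```

```text
t 20.8 pos [556.09 -50.91 218.5 ] yaw 81.67 tilt 0.01 F [-0.2 -0.2  0.5] w 39.3 g 0.0
shift [0.0088 0.0121 1.1146] turn -0.0096
```

View pics/a4.png

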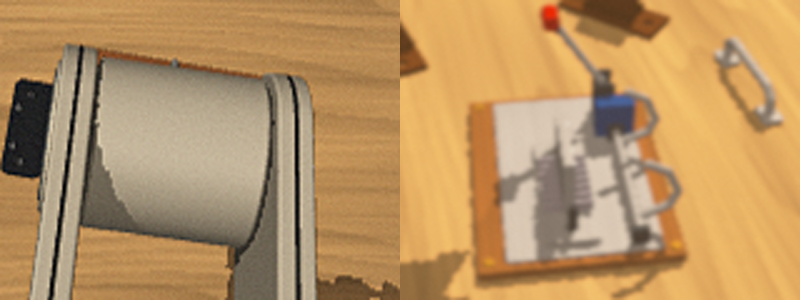

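The side view shows the segment seated on the fixture, with a post showing at (572,215) and the lever still up (550,15). Next I grip the roller.

Request:
jog_arm([
  [-0.1,[0.015,0.012,0.3],[0,0,-0.01]],
  [-0.1,[0,0,0.4],[0,0,0]],
  [-0.1,[0,0,0.3],[0,0,0]],
  [-0.1,[0,0,0.12],[0,0,0]],
  [-0.1,[0,0,0],[0,0,0]],
  [-0.1,[0,0,0],[0,0,0]],
  [-0.1,[0,0,0],[0,0,0]],
  [-0.1,[0,0,0],[0,0,0]],
])

```text
t: 21.7
ee_pos: [555.9, -48.7, 108.0]
orientation: [0.214, 3.132, -0.0]
ft_force: [1.1, 0.3, -0.0]
width: 39.6
grasp_force: 0.0
```

Request:
jog_arm([
  [-1,[0,0,0],[0,0,0]],
  [-1,[0,0,0],[0,0,0]],
  [-1,[0,0,0],[0,0,0]],
  [-1,[0,0,0],[0,0,0]],
  [-1,[0,0,0],[0,0,0]],
])

```text
t: 22.2
ee_pos: [555.1, -48.7, 106.9]
orientation: [0.214, 3.134, -0.0]
ft_force: [-1.6, 0.1, 5.1]
width: 21.5
grasp_force: 30.0
```

```bash
python3 -c "
from h import *
x,y=w2(45-90*np.cos(1),95);go(x,y,31.3+90*np.sin(1),82.1)
p=get_obs()['ee_pos'];a=np.radians(-7.9);e=p[:2]-O;print('fix x,y',np.cos(a)*e[0]+np.sin(a)*e[1],-np.sin(a)*e[0]+np.cos(a)*e[1])"
```

```text
t 22.2 pos [555.06 -48.66 106.93] yaw 82.19 tilt 0.03 F [-1.6  0.1  5.1] w 21.5 g 30.0
shift [-0.0045 -0.0087 -0.0011] turn 0.0020
fix x,y -3.9757572722758656 95.87587198521041
```

Request:
jog_arm([
  [-1,[0.036,0,0.026],[0,0,0]],
  [-1,[0.037,0,0.027],[0,0,0]],
  [-1,[0.068,0,0.059],[0,0,0]],
  [-1,[0.061,0,0.066],[0,0,0]],
  [-1,[0.054,0,0.072],[0,0,0]],
  [-1,[0.047,0,0.077],[0,0,0]],
  [-1,[0.039,0,0.081],[0,0,0]],
  [-1,[0.031,0,0.084],[0,0,0]],
  [-1,[0.022,0,0.087],[0,0,0]],
  [-1,[0,0,0],[0,0,0]],
])

```text
t: 23.2
ee_pos: [516.7, -43.3, 48.7]
orientation: [0.214, 3.132, -0.0]
ft_force: [2.0, -0.3, 2.7]
width: 21.9
grasp_force: 30.0
```

Request:
jog_arm([
  [-1,[0.006,0,0.045],[0,0,0]],
  [-1,[0.005,0,0.044],[0,0,0]],
  [-1,[0,0,0],[0,0,0]],
  [-1,[0,0,0],[0,0,0]],
  [-1,[0,0,0],[0,0,0]],
])

```text
t: 23.7
ee_pos: [514.8, -43.1, 39.7]
orientation: [0.214, 3.134, -0.0]
ft_force: [1.1, 1.0, 0.6]
width: 21.7
grasp_force: 30.0
```

```bash
python3 -c "
from h import *
x,y=w2(-45,95);go(x,y,31.0,82.1)"
```

```text
t 23.7 pos [514.83 -43.11  39.73] yaw 82.19 tilt 0.02 F [1.1 1.  0.6] w 21.7 g 30.0
shift [ 0.0032 -0.008   0.0873] turn 0.0020
```

Request:
jog_arm([
  [-1,[0.003,0,0.04],[0,0,0]],
  [-1,[0.001,0,0.03],[0,0,0]],
  [-1,[0,0,0],[0,0,0]],
  [-1,[0,0,0],[0,0,0]],
  [-1,[0,0,0],[0,0,0]],
])

```text
t: 24.2
ee_pos: [514.0, -43.0, 32.6]
orientation: [-0.214, -3.134, -0.0]
ft_force: [-0.1, 0.8, -1.7]
width: 21.8
grasp_force: 30.0
```

Request:
jog_arm([
  [-1,[0,0,0.006],[0,0,0]],
  [-1,[0,0,0.004],[0,0,0]],
  [-1,[0,0,0],[0,0,0]],
  [-1,[0,0,0],[0,0,0]],
])

```text
t: 24.6
ee_pos: [514.0, -43.0, 31.9]
orientation: [-0.214, -3.134, -0.0]
ft_force: [-2.5, 0.5, 4.7]
width: 21.9
grasp_force: 30.0
```

Request:
jog_arm([
  [-1,[0,0,0.003],[0,0,0]],
  [-1,[0,0,0],[0,0,0]],
  [-1,[0,0,0],[0,0,0]],
])

```text
t: 24.9
ee_pos: [514.0, -43.0, 31.4]
orientation: [-0.214, -3.134, -0.0]
ft_force: [-2.9, 0.8, 4.5]
width: 21.5
grasp_force: 30.0
```

Request:
jog_arm([
  [-1,[0,0,0.002],[0,0,0]],
  [-1,[0,0,0],[0,0,0]],
  [-1,[0,0,0],[0,0,0]],
])

```text
t: 25.2
ee_pos: [514.0, -43.0, 31.2]
orientation: [-0.214, -3.134, 0.0]
ft_force: [-4.6, 1.0, 4.4]
width: 21.6
grasp_force: 30.0
```

Request:
jog_arm([
  [-1,[0,0,0.003],[0,0,0]],
  [-1,[0,0,0],[0,0,0]],
  [-1,[0,0,0],[0,0,0]],
])

```text
t: 25.5
ee_pos: [513.9, -43.0, 30.9]
orientation: [-0.214, -3.134, -0.0]
ft_force: [-3.9, 0.9, 3.9]
width: 21.7
grasp_force: 30.0
```

Request:
jog_arm([
  [-1,[0,0,0.003],[0,0,0]],
  [-1,[0,0,0],[0,0,0]],
  [-1,[0,0,0],[0,0,0]],
])

```text
t: 25.8
ee_pos: [514.0, -43.0, 30.6]
orientation: [-0.214, -3.134, -0.0]
ft_force: [-5.5, 0.1, 2.9]
width: 21.8
grasp_force: 30.0
```

Request:
jog_arm([
  [-1,[0.003,0,0.003],[0,0,0]],
  [-1,[0,0,0],[0,0,0]],
  [-1,[0,0,0],[0,0,0]],
])

```text
t: 26.1
ee_pos: [513.9, -43.0, 30.3]
orientation: [-0.214, -3.134, -0.0]
ft_force: [-4.2, 0.5, 3.3]
width: 21.9
grasp_force: 30.0
```

Request:
jog_arm([
  [-1,[0.002,0,0.002],[0,0,0]],
  [-1,[0,0,0],[0,0,0]],
  [-1,[0,0,0],[0,0,0]],
])

```text
t: 26.4
ee_pos: [514.0, -43.0, 30.2]
orientation: [0.214, 3.134, -0.0]
ft_force: [-4.5, 0.3, 3.2]
width: 21.8
grasp_force: 30.0
```

Request:
jog_arm([
  [-1,[0,0,0.003],[0,0,0]],
  [-1,[0,0,0],[0,0,0]],
  [-1,[0,0,0],[0,0,0]],
])

```text
t: 26.7
ee_pos: [513.9, -43.0, 29.9]
orientation: [0.214, 3.134, -0.0]
ft_force: [-3.3, 1.0, 2.9]
width: 21.6
grasp_force: 30.0
```

Request:
jog_arm([
  [-1,[0,0,0.003],[0,0,0]],
  [-1,[0,0,0],[0,0,0]],
  [-1,[0,0,0],[0,0,0]],
])

```text
t: 27.0
ee_pos: [513.9, -43.0, 29.6]
orientation: [0.214, 3.134, -0.0]
ft_force: [-3.5, 0.5, 3.6]
width: 21.8
grasp_force: 30.0
```

Request:
jog_arm([
  [-1,[0,0,0.003],[0,0,0]],
  [-1,[0,0,0],[0,0,0]],
  [-1,[0,0,0],[0,0,0]],
])

```text
t: 27.3
ee_pos: [513.9, -43.0, 29.3]
orientation: [0.214, 3.134, -0.0]
ft_force: [-2.5, -0.3, 3.0]
width: 21.6
grasp_force: 30.0
```

Request:
jog_arm([
  [-1,[0,0,0.003],[0,0,0]],
  [-1,[0,0,0],[0,0,0]],
  [-1,[0,0,0],[0,0,0]],
])

```text
t: 27.6
ee_pos: [513.9, -43.0, 29.0]
orientation: [0.214, 3.134, -0.0]
ft_force: [-3.3, 0.4, 2.9]
width: 21.7
grasp_force: 30.0
```

Request:
jog_arm([
  [-1,[0,0,0.003],[0,0,0]],
  [-1,[0,0,0],[0,0,0]],
  [-1,[0,0,0],[0,0,0]],
])

```text
t: 27.9
ee_pos: [513.8, -43.0, 28.7]
orientation: [0.214, 3.134, -0.0]
ft_force: [-2.4, 0.9, 2.9]
width: 21.9
grasp_force: 30.0
```

```bash
python3 -c "
from h import *
d0=np.load('side0.npy',allow_pickle=True).item();d=get_image('side');np.save('side5.npy',d,allow_pickle=True)
a=[cv2.resize(x['image'][205:265,262:342],None,fx=5,fy=5,interpolation=2) for x in(d0,d)]
cv2.imwrite('pics/a5.png',cv2.hconcat(a))
for x in(d0,d):
    I=cv2.cvtColor(x['image'],cv2.COLOR_BGR2HSV);m=((I[...,0]<6)|(I[...,0]>174))&(I[...,1]>170)&(I[...,2]>90);m[:205]=0;m[265:]=0;m[:,:262]=0;m[:,300:]=0
    v,u=np.nonzero(m);print(len(u),u.mean(),v.mean(),v.min(),v.max())
"
```

```text
37 281.4054054054054 224.54054054054055 221 229<string>:8: RuntimeWarning: Mean of empty slice.
  ret = ret.dtype.type(ret / rcount)
Traceback (most recent call last):
ValueError: zero-size array to reduction operation minimum which has no identity
```

View pics/a5.png

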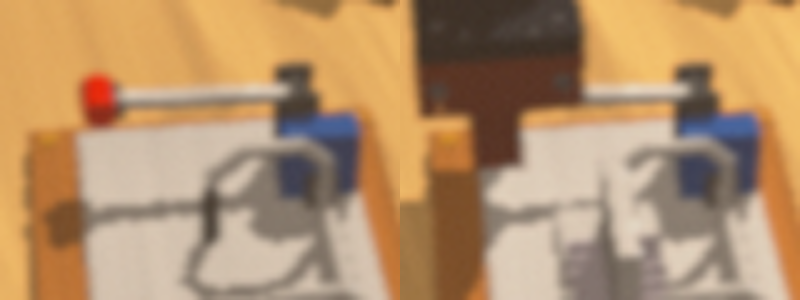

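The lever looks level (the right panel matches the left), but slip in the grip can't be ruled out. I'll release and press from above with shut fingers, where the force reading is unambiguous.

Request:
jog_arm([
  [-0.1,[0,0,0],[0,0,0]],
  [-0.1,[0,0,0],[0,0,0]],
  [-0.1,[0,0,0],[0,0,0]],
  [-0.1,[0,0,-0.2],[0,0,0]],
  [-0.1,[0,0,-0.3],[0,0,0]],
  [-1,[0,0,0],[0,0,0]],
  [-1,[0,0,0],[0,0,0]],
  [-1,[0,0,0],[0,0,0]],
  [-1,[0,0,0],[0,0,0]],
  [-1,[0,0,0],[0,0,0]],
])

```text
t: 28.95
ee_pos: [513.2, -42.9, 77.8]
orientation: [-0.214, -3.133, -0.0]
ft_force: [0.2, -0.5, 0.3]
width: 3.0
grasp_force: 0.0
```

Request:
jog_arm([
  [-1,[0,0,0.07],[0,0,0]],
  [-1,[0,0,0.05],[0,0,0]],
  [-1,[0,0,0],[0,0,0]],
  [-1,[0,0,0],[0,0,0]],
  [-1,[0,0,0],[0,0,0]],
])

```text
t: 29.45
ee_pos: [513.8, -43.0, 66.7]
orientation: [0.214, 3.134, -0.0]
ft_force: [-0.8, -0.5, -0.0]
width: 0.7
grasp_force: 0.0
```

```bash
python3 -c "
from h import *
x,y=w2(-45,95);go(x,y,58.0,82.1)
d=get_image('top');I=cv2.cvtColor(d['image'],cv2.COLOR_BGR2HSV);print(get_obs()['width'])"
```

```text
t 29.45 pos [513.79 -42.99  66.67] yaw 82.19 tilt 0.00 F [-0.8 -0.5 -0. ] w 0.7 g 0.0
shift [-0.0073 -0.0078  0.0867] turn 0.0021
0.2832927105793603
```

Request:
jog_arm([
  [-1,[0,0,0.03],[0,0,0]],
  [-1,[0,0,0.02],[0,0,0]],
  [-1,[0,0,0.01],[0,0,0]],
  [-1,[0,0,0],[0,0,0]],
  [-1,[0,0,0],[0,0,0]],
  [-1,[0,0,0],[0,0,0]],
])

```text
t: 30.1
ee_pos: [513.7, -43.0, 60.7]
orientation: [-0.214, -3.134, 0.0]
ft_force: [-0.2, 0.2, 0.1]
width: 0.2
grasp_force: 0.0
```

Request:
jog_arm([
  [-1,[0,0,0.006],[0,0,0]],
  [-1,[0,0,0.006],[0,0,0]],
  [-1,[0,0,0],[0,0,0]],
  [-1,[0,0,0],[0,0,0]],
])

```text
t: 30.5
ee_pos: [513.7, -43.0, 59.4]
orientation: [-0.214, -3.134, 0.0]
ft_force: [0.2, -0.3, -0.2]
width: 0.4
grasp_force: 0.1
```

Request:
jog_arm([
  [-1,[0,0,0.005],[0,0,0]],
  [-1,[0,0,0],[0,0,0]],
  [-1,[0,0,0],[0,0,0]],
])

```text
t: 30.8
ee_pos: [513.8, -43.0, 59.0]
orientation: [0.214, 3.134, -0.0]
ft_force: [0.1, 0.5, 0.3]
width: 0.3
grasp_force: 0.0
```

Request:
jog_arm([
  [-1,[0,0,0.005],[0,0,0]],
  [-1,[0,0,0],[0,0,0]],
  [-1,[0,0,0],[0,0,0]],
])

```text
t: 31.1
ee_pos: [513.8, -43.0, 58.5]
orientation: [0.214, 3.134, 0.0]
ft_force: [0.2, -1.0, -0.7]
width: 0.4
grasp_force: 0.0
```

Request:
jog_arm([
  [-1,[0,0,0.004],[0,0,0]],
  [-1,[0,0,0],[0,0,0]],
  [-1,[0,0,0],[0,0,0]],
])

```text
t: 31.4
ee_pos: [513.8, -43.0, 58.2]
orientation: [0.214, 3.134, 0.0]
ft_force: [-0.4, -0.7, 1.8]
width: 0.6
grasp_force: 0.9
```

Contact at about 58.2, so the lever is right near home. Press in 0.2–0.3 mm steps.

Request:
jog_arm([
  [-1,[0,0,0.003],[0,0,0]],
  [-1,[0,0,0],[0,0,0]],
  [-1,[0,0,0],[0,0,0]],
])

```text
t: 31.7
ee_pos: [513.9, -43.0, 57.9]
orientation: [0.214, 3.134, 0.0]
ft_force: [-1.1, -0.2, 5.0]
width: 0.4
grasp_force: 2.2
```

Request:
jog_arm([
  [-1,[0,0,0.002],[0,0,0]],
  [-1,[0,0,0],[0,0,0]],
  [-1,[0,0,0],[0,0,0]],
])

```text
t: 32.0
ee_pos: [513.8, -43.0, 57.8]
orientation: [0.214, 3.134, -0.0]
ft_force: [-1.6, 0.6, 6.0]
width: 0.1
grasp_force: 2.9
```

Request:
jog_arm([
  [-1,[0,0,0.003],[0,0,0]],
  [-1,[0,0,0],[0,0,0]],
  [-1,[0,0,0],[0,0,0]],
])

```text
t: 32.3
ee_pos: [513.9, -43.0, 57.6]
orientation: [0.214, 3.134, -0.0]
ft_force: [-0.8, -0.6, 7.4]
width: 0.3
grasp_force: 3.8
```

Request:
jog_arm([
  [-1,[0,0,0.002],[0,0,0]],
  [-1,[0,0,0],[0,0,0]],
  [-1,[0,0,0],[0,0,0]],
])

```text
t: 32.6
ee_pos: [513.9, -43.0, 57.5]
orientation: [0.214, 3.134, -0.0]
ft_force: [-2.2, 0.2, 8.4]
width: 0.5
grasp_force: 4.4
```

Request:
jog_arm([
  [-1,[0,0,0.004],[0,0,0]],
  [-1,[0,0,0],[0,0,0]],
  [-1,[0,0,0],[0,0,0]],
])

```text
t: 32.9
ee_pos: [513.9, -43.0, 57.3]
orientation: [0.214, 3.134, 0.0]
ft_force: [-2.6, 0.6, 10.9]
width: 0.5
grasp_force: 5.6
```

Request:
jog_arm([
  [-1,[0,0,0.003],[0,0,0]],
  [-1,[0,0,0],[0,0,0]],
  [-1,[0,0,0],[0,0,0]],
])

```text
t: 33.2
ee_pos: [513.9, -43.0, 57.2]
orientation: [0.214, 3.134, -0.0]
ft_force: [-3.4, 0.1, 13.1]
width: 0.6
grasp_force: 6.6
```

Request:
jog_arm([
  [-1,[0,0,0.003],[0,0,0]],
  [-1,[0,0,0],[0,0,0]],
  [-1,[0,0,0],[0,0,0]],
])

```text
t: 33.5
ee_pos: [513.9, -43.0, 57.0]
orientation: [0.214, 3.134, -0.0]
ft_force: [-3.2, -0.1, 15.0]
width: 0.4
grasp_force: 7.6
```

Request:
jog_arm([
  [-1,[0,0,0.001],[0,0,0]],
  [-1,[0,0,0],[0,0,0]],
  [-1,[0,0,0],[0,0,0]],
  [-1,[0,0,0],[0,0,0]],
])

```text
t: 33.9
ee_pos: [513.9, -43.0, 57.0]
orientation: [0.214, 3.134, -0.0]
ft_force: [-4.0, 0.3, 16.0]
width: 0.2
grasp_force: 8.0
```

A firm press of about 16 N was held. Release upward.

Request:
jog_arm([
  [-1,[0,0,-0.02],[0,0,0]],
  [-1,[0,0,-0.2],[0,0,0]],
  [-1,[0,0,-0.4],[0,0,0]],
  [-1,[0,0,-0.4],[0,0,0]],
  [-1,[0.4,0,0],[0,0,0]],
  [-1,[0.4,0,0],[0,0,0]],
  [-1,[0,0.4,0],[0,0,0]],
  [-1,[0,0.4,0],[0,0,0]],
  [-1,[0,0.4,0],[0,0,0]],
  [-1,[0,0.4,0],[0,0,0]],
])

```text
t: 34.9
ee_pos: [456.2, 127.9, 157.9]
orientation: [0.214, 3.134, 0.0]
ft_force: [-0.4, 0.6, 0.9]
width: 0.3
grasp_force: 0.0
```

```bash
python3 -c "
from h import *
d=get_image('side');t=get_image('top')
a=cv2.resize(d['image'][190:310,240:400],None,fx=2.5,fy=2.5,interpolation=2)
b=cv2.resize(t['image'][170:290,280:440],None,fx=2.5,fy=2.5,interpolation=2)
cv2.imwrite('pics/a6.png',cv2.hconcat([b,a]))"
```

```text
(no output)
```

View pics/a6.png

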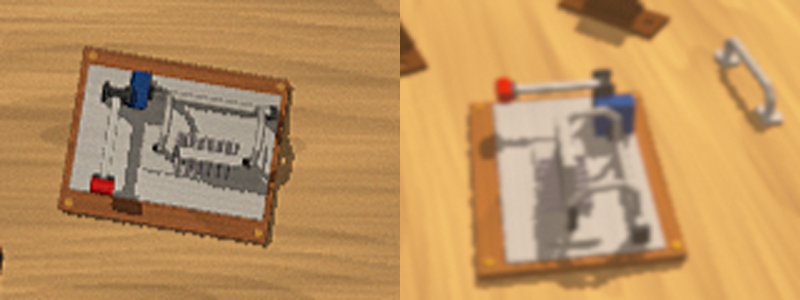

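The lever is level with the roller at (102,185), the arches are closed over both posts, the segment is seated and the bystanders are in place. Handing in.

```bash
python3 -c "
from h import *
print(close_job())"
```

```text
the job is handed in; nothing more can be done
None
```

I handed the job in at about 35 s: the segment sits flat over both posts, and the lever was pressed home at about 16 N, closing the arches. The final pictures agree and show nothing disturbed around the fixture, but I did not see the judge's verdict.

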